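# Start up the spectacle-frame router from its console and pendant

## Task

Start the frame router by pressing its controls one after the other, in this order: push the raised far end of the console's long rocker all the way down, then press the console's square key fully in, then press the large round button on the loose hand pendant fully down, keep it down for about a second and let it come up. Nothing is picked up: the pendant is pressed where it lies and is not pushed about, and the jar and the spectacle frame stay where they are. Do not press the mushroom-headed stop or the pendant's small button.

Things in the scene. Friction and masses are not known exactly. Their poses are not given: they have to be found in the camera images.
- console: Grey control box fixed to the bench, 124 mm (x) by 290 mm (y), top 50 mm above the bench; origin at the centre of its underside, z up. Its x axis points away from the robot, within 0.2 rad of world x. Three modules stand in a row along its y, about 85 mm apart, in any order: rocker, square key, mushroom stop, each a plain metal cap on a black housing 18 mm high.
- rocker_press (a point): Point on the top of the far half of the long rocker, mid-width, 20 mm from its pivot; moves and turns with it. The rocker, 62 mm long (console x) and 34 mm wide, is a shallow V pivoting at mid-length, where its top is 74 mm above the bench. Off: near half level, far half (console +x) sloping up to 86 mm, this point at 82 mm. On: far half level, this point at 74 mm, near half up.
- rocker (a joint): Rocker angle, rad: near 0 = off (far half up at 0.4 rad), 0.4 = on, at its stop (far half pushed down level). Friction only: about 3 N at rocker_press moves it and it stays where it is left.
- key_top (a point): Centre of the top face of the square key, a 32 by 32 mm cap in a 50 mm square housing; about 78 mm above the bench when out, 71 mm when in; z up.
- key (a joint): Depth of the square key, m: near 0 = out, 0.007 = fully in, at its stop. About 3 N moves it; it stays in when let go.
- stop_top (a point): Centre of the top of the mushroom-headed stop, a round domed head 42 mm across on a stem in a round 48 mm housing, top 90 mm above the bench. Not to be pressed.
- stop (a joint): Depth of the mushroom stop, m: 0 = out, 0.006 = in; springs back; starts to move at about 3 N.
- pendant_mid (a point): Centre of the hand pendant, a flat black box with two metal buttons, lying loose on the bench: 140 mm (its x) by 66 mm (its y) by 28 mm high, 0.3 to 0.65 kg; this point is half-way up. Its x axis points away from the robot within 0.35 rad; the large button is 32 mm from here along +x, the small one 38 mm along -x.
- start_top (a point): Centre of the top of the pendant's large round button, 32 mm across, 38 mm above the bench when up; z up.
- start (a joint): Depth of the large round button, m: 0 = up, 0.006 = fully down. A spring: starts to move at about 1.2 N, fully down at about 5 N, comes up when let go.
- jog_top (a point): Centre of the top of the pendant's small round button, 14 mm across, 38 mm above the bench. Not to be pressed.
- jog (a joint): Depth of the small round button, m: 0 = up, 0.006 = down; same spring as the large one.
- jar_mid (a point): Centre (half-way up) of a clear screw-top jar, 54 mm across, 70 mm high, standing beyond the pendant's far end.
- specs: Dark spectacle frame lying flat beyond the console's far side, 144 mm (its y) by 65 mm (its x), 8 mm thick; origin midway between the two rims, on the bench.
There are look-alikes about, which are no part of the job. Leave any purple look-alike of the part that bears pendant_mid alone. Of the things shaped like the specs, the dark wooden one is meant.

How it is judged:
By the outcome, as a careful person would: the job done as asked, in the order asked, and still so for the second after the job is handed in, with the robot touching nothing.
It also fails if it takes over 51 s, if anything falls off the work surface, if the arm or the gripper's body presses on something with over 40 N, if the wrist force passes 120 N, or if a joint passes its speed limit or range.

## Robot

A 6-joint arm with a two-finger parallel gripper is mounted at the origin on the work surface. World frame = base frame: x ahead of the robot, y to its left, z up, the work surface at z = 0. Lengths are in mm, angles in rad, forces in N, time in s.
With the tool pointing down it reaches from about 400 to 825 mm from the base axis. Payload 7 kg.
Tool frame: the origin (TCP) lies at the very end of the fingers, on their centre line; the grasp point (between the pads) lies 19 mm behind it; z points along the fingers, y is the line along which they close (so a half turn about z gives the same grasp; the last joint's range is limited). The gripper opens to 88 mm and grips with 3 to 60 N. Pads are 19 mm wide; open, the fingers measure 130 mm over their backs; the gripper's body (78 mm by 193 mm) begins 47 mm behind the grasp point.
Start: joints at [-0.916, 0.359, 0.012, 0, -1.224, -0.288], TCP at [242.048, -630.086, 226.561] pointing down, gripper open.
Joint ranges: [-3.07, 3.07], [-1.43, 2.12], [-1.02, 1.25], [-3.03, 1.67], [-3.05, -0], [-3.03, 3.03]. Speed limits (rad/s): [2.39, 2.39, 3.01, 3.14, 3.14, 3.14].

## Interface

Orientations are given as a unit quaternion [x, y, z, w].
In Python, from plant import bot gives the robot as it stands. Calls block until the motion is done:
- bot.move_ptp(position, orientation): joint-space move of the TCP to a pose.
- bot.line_to(position, velocity=150, ori=None): straight line of the TCP; ori=None keeps the orientation; velocity is the mean speed in mm/s.
- bot.move_joints(angles): joint-space move.
- bot.move_gripper(opening, force=None): finger opening in mm; force is the grip in N (None keeps the last); returns when the fingers have stopped.
- bot.pause(seconds).
- bot.solve_ik(position, orientation): joint angles nearest the present ones, or None.
- bot.read_state(): the state.
- bot.camera(name): name is "scene" or "top"; returns the picture (480x640x3 uint8, red, green, blue); there is no depth.
- bot.get_calibration(name): a dict with "fx", "fy", "cx", "cy" (pixels), "distortion" ([k1, k2, p1, p2, k3] as OpenCV has them; the pictures are not rectified), "view" (4x4, takes a point from world to camera coordinates). Camera axes: x right, y up, looking along -z (the intrinsics and any distortion apply to the point x, -y, -z); pixel columns grow to the right and rows downward; lengths in mm; the calibration is good to about 2 mm. A picture is of the moment at which its call begins. get_calibration takes no time and is no camera call.
A pose or a line that the arm cannot do raises bot.Unreachable and nothing moves.
- bot.close_job(): hands the job in; it is judged then, once.
The state is a dict: "t": time; "joint_pos": joint angles; "qvel": joint speeds; "tau": joint torques, N m; "tcp_pos": TCP position; "eef_rot": TCP orientation; "contact_force": force on the tool from outside, world axes, zero at the start; "moment": the same for the moment, N m; "width": finger opening in mm; "finger_force": force on a finger pad.
Only numpy, scipy, OpenCV 4.12 (cv2) and the standard library are available. Lean on these libraries where they do the work, as an engineer would, in place of code of your own. Each camera call takes 0.05 s, during which the arm holds its last target. There are 200 camera calls.

## Working session

There is one attempt and no reset: what is moved stays moved. The work goes in short steps, each a Python script; the robot and the scene stay as the last script left them, time stands still between calls to the robot, and variables do not carry over. Pictures are saved under pics/ and viewed, at most 10 in all, crops included, and the job is handed in when it is done.

```bash
ls; mkdir -p pics
python3 - <<'E'
from plant import bot
import cv2
for n in("scene","top"):
    cv2.imwrite(f"pics/{n}0.png",bot.camera(n)[:,:,::-1]); print(bot.get_calibration(n))
print(bot.read_state())
E
```

```text
pics
{'fx': 550.5788930115953, 'fy': 550.5788930115953, 'cx': 313.4560274231521, 'cy': 236.8881308320177, 'distortion': array([-0.14762996,  0.        ,  0.        ,  0.        ,  0.        ]), 'view': array([[-8.20112095e-01,  5.72020490e-01, -1.44468416e-02,
         4.78932966e+02],
       [-4.03906556e-01, -5.60832369e-01,  7.22721625e-01,
         1.52801617e+02],
       [ 4.05309322e-01,  5.98547920e-01,  6.90988235e-01,
        -1.30138741e+03],
       [ 0.00000000e+00,  0.00000000e+00,  0.00000000e+00,
         1.00000000e+00]])}
{'fx': 437.9846265780255, 'fy': 437.9846265780255, 'cx': 319.8510182492718, 'cy': 244.18363512980173, 'distortion': array([-0.03794512,  0.        ,  0.        ,  0.        ,  0.        ]), 'view': array([[-5.04024455e-03, -9.99285917e-01, -3.74466638e-02,
        -2.32718796e+01],
       [ 9.95390018e-01, -8.60018870e-03,  9.55235520e-02,
        -5.58875385e+02],
       [-9.57773886e-02, -3.67925733e-02,  9.94722574e-01,
        -8.41473619e+02],
       [ 0.00000000e+00,  0.00000000e+00,  0.00000000e+00,
         1.00000000e+00]])}
{'t': 0.1, 'joint_pos': array([-9.15907521e-01,  3.59312423e-01,  1.11417555e-02, -3.11356363e-04,
       -1.22411773e+00, -2.88111347e-01]), 'qvel': array([ 0.0013981 , -0.00218373,  0.00293084,  0.00234365,  0.00136861,
       -0.00016701]), 'tau': array([-1.54722653e-03, -5.84164774e+01,  2.93750435e+01,  7.01559395e+00,
        1.01078401e-02, -8.15171256e-05]), 'tcp_pos': array([ 241.87873628, -629.69188323,  225.71391882]), 'eef_rot': array([-1.82310350e-01,  9.83240743e-01,  7.31122884e-04, -2.08461852e-04]), 'contact_force': array([-0.03979354,  0.10843026,  0.42248202]), 'moment': array([-0.00899808, -0.03115207, -0.06653627]), 'finger_force': 0.0, 'width': 87.7131314196721}
```

View pics/scene0.png

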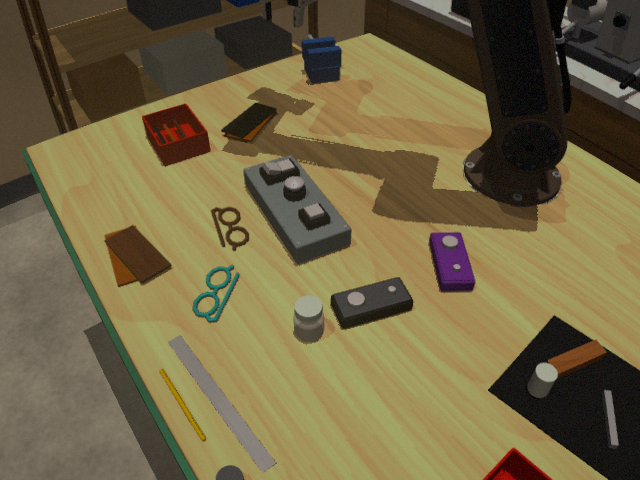

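View pics/top0.png

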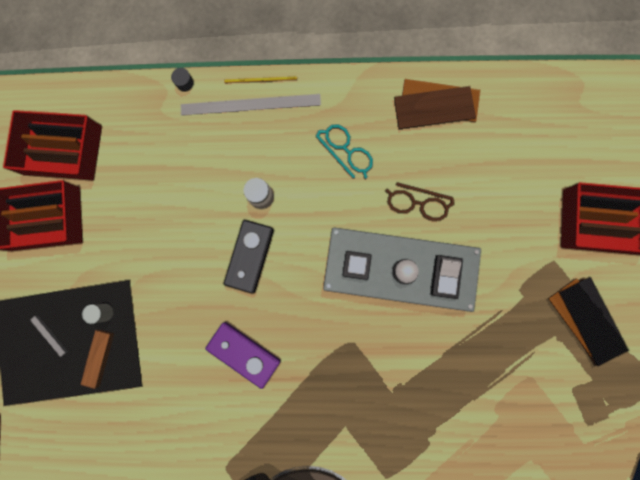

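The top view shows the black pendant with its large button at about (251,240) and small one at (241,274). On the console, the key is at about (357,265), the stop at (406,271) and the rocker at (448,277). The jar is at (257,192) and the dark specs at (420,203). I'll enlarge crops from both cameras.

Run:
```python
import cv2
a=cv2.imread("pics/top0.png")[175:325,220:420]
b=cv2.imread("pics/top0.png")[215:325,320:490]
cv2.imwrite("pics/c1.png",cv2.resize(cv2.imread("pics/top0.png")[170:320,220:490],None,fx=2.96,fy=2.96,interpolation=cv2.INTER_CUBIC))
cv2.imwrite("pics/c2.png",cv2.resize(cv2.imread("pics/scene0.png")[150:350,230:430],None,fx=3,fy=3,interpolation=cv2.INTER_CUBIC))
```

```text
(no output)
```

View pics/c1.png

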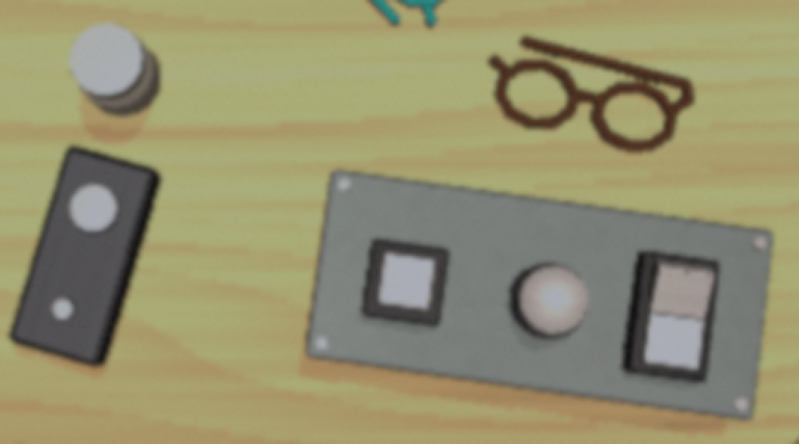

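View pics/c2.png

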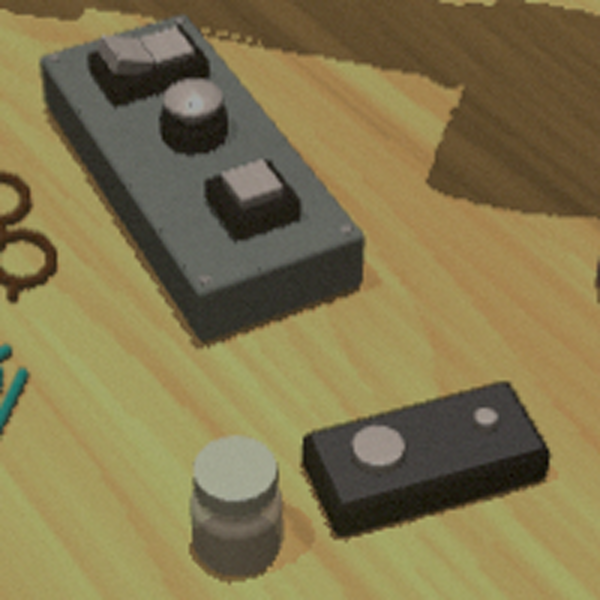

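```bash
cat > geo.py <<'E'
import numpy as np,cv2
from plant import bot
def px2w(cam,uv,z):
    c=bot.get_calibration(cam);K=np.array([[c['fx'],0,c['cx']],[0,c['fy'],c['cy']],[0,0,1.]])
    n=cv2.undistortPoints(np.array([[uv]],float),K,c['distortion'])[0,0]
    R,t=c['view'][:3,:3],c['view'][:3,3]
    d=R.T@[n[0],-n[1],-1]; o=-R.T@t
    return o+d*(z-o[2])/d[2]
E
python3 - <<'E'
from geo import *
T=lambda u,v:((u+.5)/2.96-.5+220,(v+.5)/2.96-.5+170)
S=lambda u,v:((u+.5)/3-.5+230,(v+.5)/3-.5+150)
P=dict(FL=(332,172,50),FR=(772,233,50),NR=(752,417,50),NL=(308,355,50),key=(407,282,78),stop=(552,299,90),pivL=(650,313,74),pivR=(709,319,74),farL=(657,264,86),farR=(714,270,86),nearL=(645,366,74),nearR=(703,370,74),start=(93,207,38),jog=(62,309,38),jar=(107,60,70))
Q=dict(FR=(42,57,50),NR=(184,18,50),NL=(362,235,50),FL=(205,290,50),key=(252,182,78),stop=(193,98,90),piv=(143,48,74),start=(378,446,38),jog=(485,416,38),jar=(235,467,70))
W={}
for n,p in P.items(): W[n]=px2w("top",T(*p[:2]),p[2]); print("top",n,W[n].round(1))
for n,p in Q.items(): print("scene",n,px2w("scene",S(*p[:2]),p[2]).round(1))
d=lambda a,b:np.linalg.norm((W[a]-W[b])[:2])
print(d('FL','FR'),d('FL','NL'),d('start','jog'),d('key','stop'))
for a,b in(('NL','FL'),('NR','FR'),('FR','FL'),('jog','start'),('stop','key')):
    v=W[b]-W[a];print(a,b,np.arctan2(v[1],v[0]))
E
```

```text
top FL [588.1 -51.3  50. ]
top FR [ 545.7 -334.7   50. ]
top NR [ 428.2 -317.6   50. ]
top NL [469.3 -34.9  50. ]
top key [514.6 -97.9  78. ]
top stop [ 502.9 -185.9   90. ]
top pivL [ 494.3 -249.1   74. ]
top pivR [ 490.3 -285.7   74. ]
top farL [ 524.1 -251.5   86. ]
top farR [ 520.1 -286.4   86. ]
top nearL [ 461.4 -245.1   74. ]
top nearR [ 458.7 -280.9   74. ]
top start [567.8 108.   38. ]
top jog [500.2 128.   38. ]
top jar [660.   93.6  70. ]
scene FR [ 544.9 -331.8   50. ]
scene NR [ 430.4 -310.5   50. ]
scene NL [470.2 -33.4  50. ]
scene FL [583.8 -51.1  50. ]
scene key [516.9 -93.4  78. ]
scene stop [ 507.1 -178.6   90. ]
scene piv [ 493.3 -267.5   74. ]
scene start [567.2 108.6  38. ]
scene jog [500.  127.9  38. ]
scene jar [659.6  94.1  70. ]
286.58862584570585 119.89338325092858 70.56218537746149 88.78596954820982
NL FL -0.13695782079172195
NR FR -0.14469540941729167
FR FL 1.4224725921180026
jog start -0.28770309812701866
stop key 1.4391906944862456
```

Both cameras agree to about 4 mm on the console and under 1 mm on the pendant. The measured sizes and angles also match what's given. I'll go to the rocker first, using closed fingers and descending by force.

```bash
cat >> geo.py <<'E'
def ori(a): p=(a+np.pi)/2; return [np.cos(p),np.sin(p),0,0]   # tool down, tool y along body y of yaw a
def press(xy,ztop,zmin,fstop,dwell=0.2,clear=60):
    """step down until fstop N or commanded zmin; log; dwell; go back up"""
    bot.line_to([*xy,ztop+6],100); bot.pause(.2)
    f0=bot.read_state()['contact_force'][2]; z=ztop+6; log=[]
    while z>zmin:
        z-=1; bot.line_to([*xy,z],20); bot.pause(.08); s=bot.read_state()
        f=s['contact_force'][2]-f0; log.append((round(z,1),*s['tcp_pos'].round(1).tolist(),round(float(f),1)))
        if abs(f)>fstop: break
    bot.pause(dwell); s=bot.read_state(); print(log); print('held',s['tcp_pos'].round(1),s['contact_force'].round(1))
    bot.line_to([*xy,ztop+clear],120); print('t',bot.read_state()['t'])
E
python3 - <<'E'
from geo import *
bot.move_gripper(0,10)
bot.move_ptp([511.5,-270,160],ori(-.147)); print(bot.read_state()['t'],bot.read_state()['width'],bot.read_state()['tcp_pos'])
press([511.5,-270],86,70,14)
cv2.imwrite("pics/s1.png",cv2.resize(bot.camera("scene")[100:300,200:400,::-1],None,fx=3,fy=3,interpolation=cv2.INTER_CUBIC))
E
```

```text
3.1917 -0.06192242990563036 [ 511.42332703 -270.59772495  160.18308863]
[(91, 511.5, -270.0, 91.1, -0.5), (90, 511.5, -270.0, 89.9, 0.6), (89, 511.5, -270.0, 89.0, 0.7), (88, 511.5, -270.0, 88.0, 0.3), (87, 511.5, -270.0, 87.0, 0.0), (86, 511.6, -270.0, 86.1, 1.0), (85, 511.8, -270.1, 85.1, 2.7), (84, 511.8, -270.1, 84.2, 3.6), (83, 511.4, -270.0, 82.9, 1.8), (82, 511.3, -269.9, 81.8, 2.3), (81, 511.3, -270.0, 80.9, 2.0), (80, 511.4, -270.0, 79.9, 2.0), (79, 511.3, -270.0, 78.9, 1.3), (78, 511.3, -270.0, 77.9, 1.8), (77, 511.4, -270.0, 76.9, 1.4), (76, 511.4, -270.0, 75.9, 0.7), (75, 511.4, -270.0, 74.9, 1.9), (74, 511.5, -270.0, 74.3, 6.3), (73, 511.5, -270.0, 74.1, 12.3), (72, 511.5, -270.1, 73.9, 21.4)]
held [ 511.6 -270.1   74. ] [-4.7  5.6 20.3]
t 11.8583
```

View pics/s1.png

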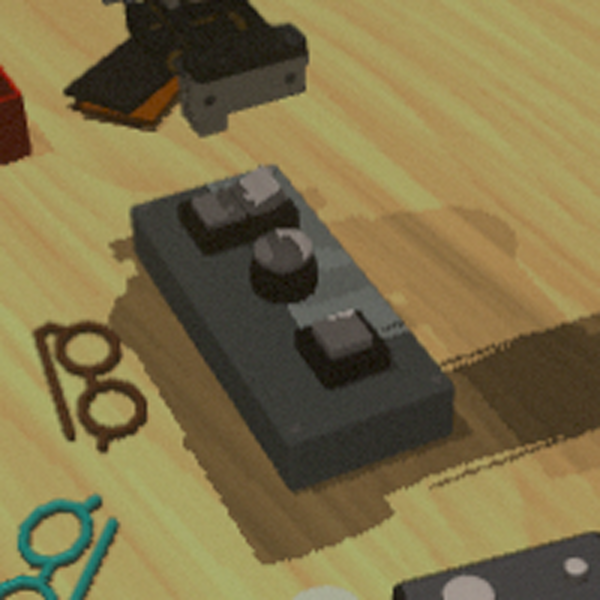

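The rocker hit its stop at z 74 with about 20 N. The picture shows the far half level at about (215,207) in the crop and the near half raised at (260,187). Next is the key, then the pendant.

Run:
```python
from geo import *
bot.line_to([515.5,-96,140],200)
press([515.5,-96],78,66,14)
```

```text
[(83, 515.5, -96.0, 83.1, -0.2), (82, 515.5, -96.0, 81.9, 0.4), (81, 515.5, -96.0, 81.0, -0.0), (80, 515.5, -96.0, 80.0, -0.2), (79, 515.5, -96.0, 79.0, 1.1), (78, 515.5, -96.0, 78.0, -0.3), (77, 515.5, -96.0, 77.0, 0.6), (76, 515.5, -96.0, 76.0, 0.9), (75, 515.5, -96.0, 75.0, 0.7), (74, 515.5, -96.0, 73.9, 1.0), (73, 515.4, -96.0, 72.9, 0.9), (72, 515.5, -96.0, 71.9, -0.1), (71, 515.5, -96.0, 71.3, 5.7), (70, 515.6, -96.0, 71.2, 15.2)]
held [515.6 -96.   71.2] [-5.8  1.9 14.3]
t 19.4167
```

The key stopped at 71.2 mm, which is fully in. Pendant next.

Run:
```python
from geo import *
bot.move_ptp([567.5,108.3,110],ori(-.288))
press([567.5,108.3],37,28.5,8,dwell=1.0,clear=120)
bot.move_ptp([480,-200,330],ori(-.147)) if False else None
bot.line_to([450,250,200],250)
print(bot.read_state()['t'])
for n in("top","scene"): cv2.imwrite(f"pics/{n}3.png",bot.camera(n)[:,:,::-1])
t=cv2.imread("pics/top3.png")[170:320,220:490];s=cv2.imread("pics/scene3.png")[150:350,230:430]
cv2.imwrite("pics/e1.png",cv2.resize(t,None,fx=2.96,fy=2.96,interpolation=cv2.INTER_CUBIC))
cv2.imwrite("pics/e2.png",cv2.resize(s,None,fx=3,fy=3,interpolation=cv2.INTER_CUBIC))
```

```text
[(42, 567.5, 108.3, 42.1, -1.1), (41, 567.5, 108.3, 40.9, -1.3), (40, 567.5, 108.3, 40.0, -0.1), (39, 567.5, 108.3, 39.0, 0.3), (38, 567.7, 108.4, 38.1, 0.7), (37, 567.7, 108.4, 37.1, 1.0), (36, 567.7, 108.4, 36.1, 1.2), (35, 567.6, 108.4, 35.1, 2.0), (34, 567.7, 108.4, 34.1, 3.4), (33, 567.6, 108.4, 33.1, 4.0), (32, 567.7, 108.4, 32.3, 5.8), (31, 567.7, 108.4, 32.1, 14.0)]
held [567.7 108.4  32.1] [-2.8 -0.3 15.1]
t 27.4917
28.4
```

View pics/e1.png

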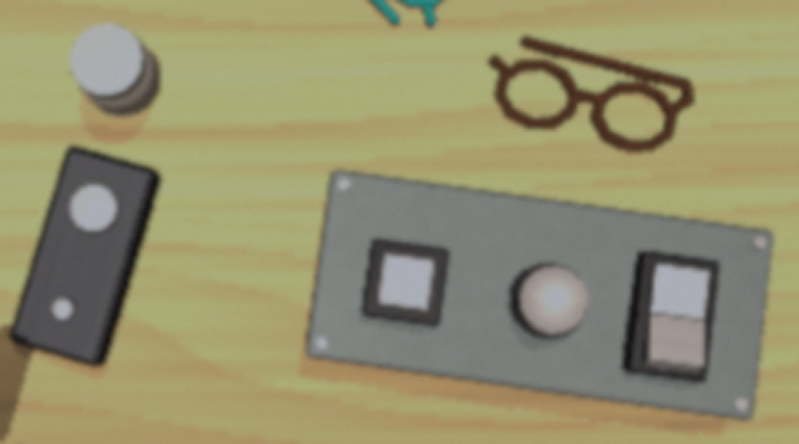

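View pics/e2.png

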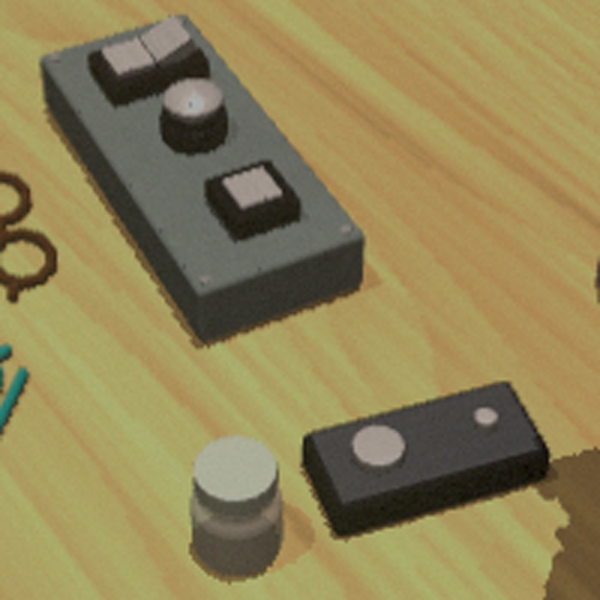

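The rocker is flipped, with its far half level at (680,290) and near half up at (678,340) in the top crop. The key cap is lower in its housing. The pendant (button at (93,207)), jar and specs are where they were, and the button is back up. I'm handing in.

```bash
python3 -c "
from plant import bot
print(bot.close_job())"
```

```text
the job is handed in; nothing more can be done
None
```

I pressed the rocker, then the square key, then held the pendant's large button down for about 1 s and released it, and handed the job in at about 28.5 s; the final pictures show the rocker on, the key in, and the pendant, jar and spectacle frame where they were.

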